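Clamp the cleat to the bread-rack rail

ROBOT

A 7-joint arm with a two-finger parallel gripper is mounted at the origin on the work surface. World frame = base frame: x ahead of the robot, y to its left, z up, the work surface at z = 0. Lengths are in m, angles in rad, forces in N, time in s.
With the tool pointing down it reaches from about 0.425 to 0.925 m from the base axis. Payload 6.8 kg.
Tool frame: the origin (TCP) lies at the very end of the fingers, on their centre line; the grasp point (between the pads) lies 19 mm behind it; z points along the fingers, y is the line along which they close (so a half turn about z gives the same grasp; the last joint's range is limited). The gripper opens to 85 mm and grips with 20 to 120 N. Pads are 22 mm wide; open, the fingers measure 114 mm over their backs; the gripper's body (76 mm by 85 mm) begins 54 mm behind the grasp point. The pads swing forward as they close: fully open they stand 13 mm farther back than shut.
Start: joints at [-1.439, 0.477, 0.022, 1.555, -0.011, 1.109, -0.083], TCP at [0.16, 0.656, 0.231] pointing down, gripper open.
Joint ranges: [-2.96, 2.96], [-0.34, 2.1], [-1.41, 1.46], [0.24, 2.44], [-1.37, 4.51], [0.17, 1.92], [-2.96, 2.96]. Speed limits (rad/s): [2.39, 2.39, 3.14, 3.14, 3.14, 3.14, 3.14].

INTERFACE

Orientations are given as a unit quaternion [w, x, y, z].
In Python, from station import bot gives the robot as it stands. The module is installed in compiled form; this text tells all that it offers.
- The arm moves only by the shell command python3 -m jog 'ROWS' [OPENING] [FORCE]. ROWS is JSON, a list of rows, each a list of 4 numbers: the shift along the tool's x, y, z in cm, then the turn about the tool's z in rad. In form: [[x, y, z, spin], ...]. A call has 1 to 20 rows; each row is the pose to reach, as a shift and turn from the pose commanded when the call began, along the tool's axes at that moment; what a row does not reach only later rows make up. A row lasts 1/12 s, in which the tool goes at most 41.7 mm and 7.16 degrees, less where a joint would pass 70% of its speed; a pose out of reach is approached as far as the arm can. A call with a gripper value outside its range is refused whole. OPENING is the closure, from -1 (fully open) to 1 (shut), set as the call begins (- or left out, the last holds). The fingers move at their own pace and stop on an object; FORCE is the grip in N (left out, the last holds). Time passes only in rows, so rows that repeat a pose let the fingers close. It gives the time, the measured TCP pose, the force, the opening and the grip force at its end, in the units of the state.
- bot.get_obs(): the state, without advancing time (a new reading comes with each control period).
- bot.read_camera(name): name is "scene" or "top" or "wrist"; returns a dict with "pixels" (420x560x3 uint8, red, green, blue), "depth" (420x560 float32, m along the optical axis (not along the pixel's ray), 0 where there is no reading), "fovy" (degrees; the focal length in pixels is half the picture's height over the tangent of half this angle, whatever the lens; pixels are square), "cx", "cy" (the principal point, pixels), "pose" (4x4, takes a point from camera to world coordinates). Camera axes: x right, y down, z forward; pixel columns grow to the right and rows downward; lengths in m; the calibration is good to about 2 mm. The wrist camera is an equidistant fisheye: a pixel r from the principal point sees the ray r / f radians off the axis. A picture is of the moment at which its call begins.
- bot.hand_in(): hands the job in; it is judged then, once.
The state is a dict: "t": time; "q": joint angles; "joint_vel": joint speeds; "joint_torque": joint torques, N m; "eef_pos": TCP position; "tool_rot": TCP orientation; "contact_force": force on the tool from outside, world axes, zero at the start; "torque": the same for the moment, N m; "gripper_width": opening from 0.0 (shut) to 1.0 (fully open); "grasp_force": force on a finger pad.
Only numpy, scipy, OpenCV 4.12 (cv2) and the standard library are available. Lean on these libraries where they do the work, as an engineer would, in place of code of your own. Each camera call takes 0.05 s, during which the arm holds its last target. There are 200 camera calls.

TASK

A wooden cleat is being glued to a bread-rack rail in the bench jig: first press the jig's hinged hold-down arm down over the rail until it clicks and stays shut by itself, then pump the orange trigger of the push clamp until its pad has driven the cleat tight against the rail and the rail tight against the fence. Stop with the pad's spring squeezed about halfway (the red ring on its stem at the mouth of the dark sleeve), never much further, and finish still holding the trigger squeezed at that pressure, because it slackens if let go. Move the clamp only by its trigger, do not touch the rod, the pad, the rail or the cleat, and leave the loaf, the glue bottle and the mallet where they are.

Things in the scene. Friction and masses are not known exactly. Their poses are not given: they have to be found in the camera images.
- jig: Plywood jig fixed on the bench, board 170 x 410 x 18 mm. Origin under the board; y = push direction, z up. Jig mm: fence face y=125, top z=48; blue housing |x|<23, y -140..-46, top z=98; black grip |x|<15, y -121..-103, top z=171; trigger pivot (0,-75,80); hold-down hinge (0,188,57); grey detent block x 27..49, y 131..155, top z=72; rod axis x=0, z=36.
- holddown_pad (a point): Centre of the red press plate (30 mm along x, 36 mm along the arm) on top of the steel hold-down arm, 66 mm from its hinge. The arm is 30 wide, 10 thick, and reaches 90 mm from the hinge towards jig -y, over the rail. Shut, this point is at jig y=122, z=65 mm; open, it is higher on its arc, held by a spring.
- holddown (a joint): Angle of the hold-down arm (rad): 0 fully shut (level, on its stop), grows as it lifts, 0.65 fully open. Pressing it down past about 0.12 snaps it under a spring catch that keeps it shut by itself at about 0.01; that takes about 8 to 10 N on the red plate. Not caught, it springs open again to 0.65.
- trigger_face (a point): Point to push, on the front (jig +y) face of the orange trigger, 72 mm above its pivot. Blade 26 mm wide (x), 10 thick, top 92 mm above the pivot. At rest this point is at jig y=-56, z=150; squeezing moves it towards jig -y, to the black grip, by up to 31 mm. A spring returns it. Takes 3 to 12 N. Or pinch it and the grip's back (65 mm apart at rest).
- trigger: Orange trigger; origin on its pivot, turns 0.45 rad about jig x. Drives the rod 44 mm per rad once its pawl meets a tooth: 12 to 18 mm in a full squeeze. Let go, it returns and the rod stays, but the rod slips back until the pad spring is squeezed only about 4 to 6 mm: more pressure lasts only while the trigger is held.
- rod: Toothed steel push rod of the clamp with its dark sleeve (18 mm diameter) and the spring pad, along jig y. Origin in jig at x=0, y=advance, z=36; the advance is 0 to 25 mm at the start.
- pad (a joint): Compression of the pad's spring (m): 0 free, 0.0125 halfway (the red ring on the aluminium stem is at the sleeve's mouth), 0.025 solid. Stiffness 600 N/m. Over 0.0175 the wood is crushed.
- pad_face (a point): Centre of the front face of the orange pad (28 mm disc). Free, it stands 5 mm ahead (+y) of the rod's origin, 34 mm ahead of the sleeve's mouth.
- cleat: Dark wooden cleat, loose, 64 mm (x) x 30 mm (y) x 32 mm high, flat on the board between pad and rail. Origin: centre of its underside; y along the push. About jig y=66 when the joint is closed.
- rail: Pale pine rail, loose, 200 mm (x) x 44 mm (y) x 32 mm high, flat on the board in front of the fence, with two upright pegs 20 mm thick and 55 mm tall at its x = -75 and 75 mm. Origin: centre of its underside. At jig y=103 when against the fence.
- loaf: Round brown loaf, 190 mm wide, 96 mm high, bystander. Origin: centre of its underside.
- glue: White glue bottle with orange cap, 56 mm diameter, 150 mm tall, bystander. Origin: centre of its underside.
- mallet: Wooden mallet lying on the bench, bystander. Origin on its underside.
Mind the look-alikes: they are no part of the job. What is meant by the rail is not turquoise, and is the smaller of those in its own colour.

How it is judged:
On the way, in this order (a step that is already met when the one before it is completed fails the run):
1. the hold-down arm is shut and stays shut with the robot off the jig (value of joint holddown below 0.06 rad and not (contact force between any of the fingers, the arm and jig above 0.3 N)), for 0.2 s.
2. the clamp's pad touches and presses the cleat (value of joint holddown below 0.06 rad and contact force between rod and cleat above 3 N), for 0.1 s.
At the end, for the whole second after the job is handed in: Hold-down shut (under 0.06 rad); cleat against rail and rail against fence (within 2 mm, cleat square within 0.05 rad); pad spring squeezed 9 to 16 mm, pressing the cleat with 4.5 to 11.5 N, at rest; the robot still presses the trigger (over 1 N) (value of joint holddown below 0.06 rad and value of joint pad between 0.009 and 0.016 m and contact force between rod and cleat between 4.5 and 11.5 N and y of cleat in the frame of jig above 0.064 m and y of rail in the frame of jig above 0.101 m and angle between the y axis of cleat and the y axis of jig, either way round below 0.05 rad and contact force between any of the fingers, the arm and trigger above 1 N and linear speed of rod below 0.005 m/s); the arm keeps its last pose, push and grip.
It fails at once if the pad's spring is squeezed over 17.5 mm: the wood is crushed (value of joint pad above 0.0175 m or contact force between rod and cleat above 18 N).
It fails at once if the robot pushes the rod or pad by hand (contact force between any of the fingers, the arm and rod above 2 N).
It fails at once if the robot handles the cleat or the rail (contact force between any of the fingers, the arm and cleat above 2 N or contact force between any of the fingers, the arm and rail above 2 N).
It fails at once if a bystander is moved over 30 mm (distance of any of loaf, glue, mallet from where it was at the start of the episode above 0.03 m).
It also fails if it takes over 61 s, if anything falls off the work surface, if the arm or the gripper's body presses on something with over 40 N, if the wrist force passes 120 N, or if a joint passes its speed limit or range.

## Working session

There is one attempt and no reset: what is moved stays moved. The work goes in short steps, Python scripts to look and compute and a shell command to move; the robot and the scene stay as the last step left them, time stands still between calls to the robot, and variables do not carry over. Pictures are saved under pics/ and viewed, at most 10 in all, crops included, and the job is handed in when it is done.

```bash
mkdir -p pics; cat > h.py <<'E'
import numpy as np,cv2
from station import bot
def cam(n):
    c=bot.read_camera(n); c['f']=210/np.tan(np.radians(c['fovy'])/2); return c
def save(c,n): cv2.imwrite(f'pics/{n}.png',c['pixels'][:,:,::-1])
def cloud(c):
    v,u=np.mgrid[0:420,0:560]; d=c['depth']
    P=np.stack([(u-c['cx'])/c['f']*d,(v-c['cy'])/c['f']*d,d,np.ones_like(d)],-1)@c['pose'].T
    return P[...,:3]
E
python3 - <<'E'
from h import *
o=bot.get_obs();print(o)
ims=[]
for n in('scene','top'):
    c=cam(n);np.savez(n+'.npz',P=cloud(c),rgb=c['pixels'],pose=c['pose'],f=c['f'],cx=c['cx'],cy=c['cy'],d=c['depth']);save(c,n);print(n,c['pose'].round(3),c['f'])
E
```

```text
{'t': 0.0, 'q': array([-1.4391047 ,  0.47781748,  0.02232552,  1.55645907, -0.01149348,
        1.10929181, -0.08312973]), 'joint_vel': array([ 0.00084026,  0.0007825 , -0.00036563,  0.0003636 ,  0.00061634,
        0.00291659, -0.0002461 ]), 'joint_torque': array([-1.02700033e-03, -5.96469247e+01,  1.60768826e+00, -2.81187898e+01,
        1.25436665e-02,  9.54607793e-03,  7.36008758e-06]), 'eef_pos': array([0.16017931, 0.65510601, 0.23031057]), 'tool_rot': array([-4.19529611e-05,  1.19605081e-01,  9.92821117e-01, -9.22893698e-04]), 'contact_force': array([-0.92832739,  0.52304921, -0.46591498]), 'torque': array([ 0.01675531,  0.0406842 , -0.02927799]), 'grasp_force': 0.0, 'gripper_width': 0.9982921828731738}
scene [[ 0.378  0.77  -0.514  1.075]
 [ 0.926 -0.321  0.199 -0.223]
 [-0.012 -0.551 -0.834  1.101]
 [ 0.     0.     0.     1.   ]] 427.20713876842524
top [[ 0.003 -0.984  0.178  0.202]
 [-1.    -0.003 -0.002  0.006]
 [ 0.002 -0.178 -0.984  1.487]
 [ 0.     0.     0.     1.   ]] 454.31465343306684
```

View pics/scene.png

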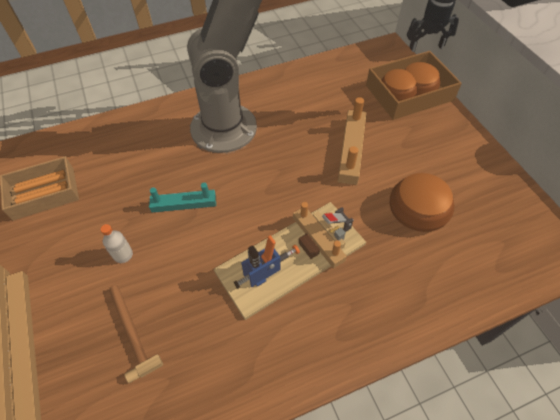

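View pics/top.png

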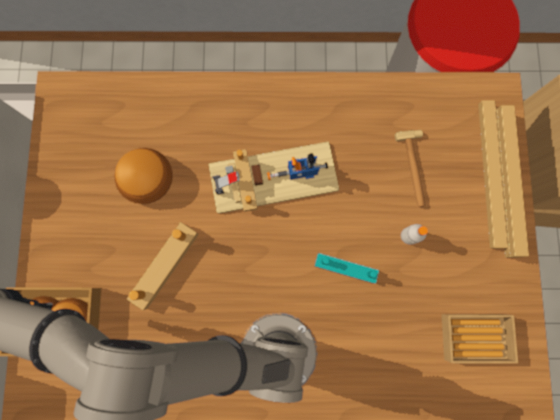

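The rail candidates in the top view are the pale rail in the jig at (243,178), the larger pale one at (162,265), and the turquoise one at (347,268). The one in the jig fits: it isn't turquoise and is the smaller of the two pale ones. The loaf is at (143,175), the glue at (414,234) and the mallet at (412,165). Next I'll measure the jig and confirm with a crop.

```bash
python3 - <<'E'
from h import *
D=np.load('top.npz');P,rgb=D['P'],D['rgb']
roi=np.zeros((420,560),bool);roi[130:225,195:350]=1
m=roi&(P[...,2]>0.010)&(P[...,2]<0.2)
m8=cv2.morphologyEx(m.astype(np.uint8),cv2.MORPH_OPEN,np.ones((3,3)))
n,l,s,_=cv2.connectedComponentsWithStats(m8);k=1+s[1:,4].argmax();mm=l==k
pts=P[mm&(P[...,2]<0.026)][:,:2].astype(np.float32)
r=cv2.minAreaRect(pts*1000);print('board rect',r,cv2.boxPoints(r).round(0).tolist(), np.median(P[mm&(P[...,2]<0.026)][:,2]))
for n in('top','scene'):
    D=np.load(n+'.npz');P,rgb=D['P'],D['rgb']
    h=cv2.cvtColor(rgb,cv2.COLOR_RGB2HSV);H,S,V=[h[...,i] for i in range(3)]
    roi=np.zeros((420,560),bool)
    if n=='top': roi[130:225,195:350]=1
    else: roi[190:315,210:370]=1
    for nm,q in dict(red=((H<4)|(H>172))&(S>170)&(V>120),orange=(H>=4)&(H<14)&(S>180)&(V>130),blue=(H>105)&(H<128)&(S>120)&(V>40),brown=(H<14)&(V<110)&(S>80)).items():
        q=(q&roi).astype(np.uint8);nn,l,s,c=cv2.connectedComponentsWithStats(q)
        for i in range(1,nn):
            if s[i,4]>=12:
                p=P[l==i];print(n,nm,c[i].round(),s[i,4],'med',np.median(p,0).round(3),'min',p.min(0).round(3),'max',p.max(0).round(3))
a=np.load('top.npz')['rgb'][130:225,195:350,::-1];b=np.load('scene.npz')['rgb'][185:320,205:375,::-1]
cv2.imwrite('pics/c1.png',np.vstack([cv2.resize(a,(490,300),interpolation=3),cv2.resize(b,(490,300),interpolation=3)]))
E
```

```text
board rect ((558.4611206054688, 13.948974609375), (184.7359619140625, 410.3646545410156), 11.359935760498047) [[427.0, 197.0], [508.0, -205.0], [689.0, -169.0], [609.0, 233.0]] 0.017896871265053904
top red [232. 177.] 63 med [0.54  0.145 0.107] min [0.526 0.132 0.073] max [0.566 0.159 0.122]
top orange [297. 166.] 28 med [ 0.57  -0.058  0.124] min [ 0.563 -0.069  0.082] max [ 0.594 -0.044  0.17 ]
top blue [303. 170.] 229 med [ 0.566 -0.084  0.094] min [ 0.202 -0.125  0.025] max [0.604 0.006 1.487]
top brown [257. 176.] 76 med [0.555 0.069 0.049] min [0.532 0.056 0.043] max [0.596 0.083 0.056]
scene red [330. 217.] 39 med [0.543 0.142 0.111] min [0.53  0.131 0.102] max [0.556 0.154 0.121]
scene brown [366. 202.] 17 med [0.479 0.308 0.002] min [ 0.474  0.295 -0.003] max [0.483 0.321 0.004]
scene brown [365. 210.] 39 med [0.504 0.291 0.002] min [ 0.495  0.276 -0.002] max [0.513 0.309 0.006]
scene brown [282. 221.] 21 med [0.442 0.042 0.001] min [ 0.438  0.024 -0.003] max [0.446 0.058 0.003]
scene brown [309. 245.] 256 med [0.572 0.068 0.05 ] min [0.535 0.051 0.025] max [0.599 0.089 0.057]
scene brown [252. 251.] 51 med [ 0.589 -0.101  0.171] min [ 0.576 -0.108  0.153] max [ 0.601 -0.093  0.175]
scene brown [219. 291.] 209 med [ 0.58  -0.203  0.001] min [ 0.55  -0.231 -0.004] max [ 1.075 -0.184  1.101]
scene brown [237. 313.] 14 med [ 0.661 -0.182  0.   ] min [ 0.655 -0.187 -0.002] max [ 0.668 -0.177  0.006]
```

View pics/c1.png

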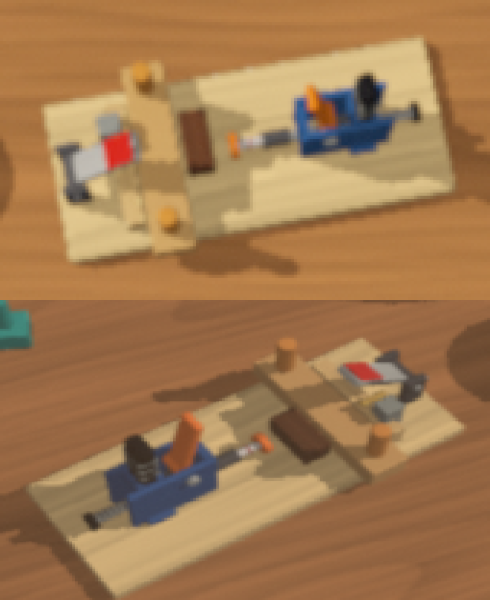

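```bash
python3 - <<'E'
from h import *
from scipy.spatial.transform import Rotation as R
th=0.195;O=np.array([.5685,.0085])
T={n:np.load(n+'.npz') for n in('top','scene')}
def J(P,O,th):
    c,s=np.cos(th),np.sin(th);d=P[...,:2]-O
    return np.stack([d@[c,s],d@[-s,c],P[...,2]],-1)*1000
for n,D in T.items():
    P=D['P'];Q=J(P,O,th)
    m=(abs(Q[...,0])<110)&(abs(Q[...,1])<225)&(Q[...,2]>11)&(Q[...,2]<24)
    # long edges in y bins away from rail
    lo=[];hi=[];ys=np.arange(-190,70,15)
    for y in ys:
        a=Q[m&(abs(Q[...,1]-y)<8)][:,0];lo.append(a.min());hi.append(a.max())
    print(n,'lo',np.polyfit(ys,lo,1),np.median(lo),'hi',np.polyfit(ys,hi,1),np.median(hi))
    a=Q[m&(abs(Q[...,0])<70)];print('y ext',np.percentile(a[:,1],[.2,99.8]))
    h=cv2.cvtColor(D['rgb'],cv2.COLOR_RGB2HSV)
    b=(h[...,0]>105)&(h[...,0]<128)&(h[...,1]>120)&(abs(Q[...,0])<60)&(abs(Q[...,1]+93)<80)&(Q[...,2]>88)&(Q[...,2]<105)
    print('blue',Q[b].min(0),Q[b].max(0),b.sum())
    b=(abs(Q[...,0])<60)&(Q[...,1]<-30)&(Q[...,1]>-160)&(Q[...,2]>160)&(Q[...,2]<180)
    print('top>160',np.median(Q[b],0),Q[b].min(0),Q[b].max(0))
    b=((h[...,0]<4)|(h[...,0]>172))&(h[...,1]>170)&(abs(Q[...,0])<40)&(abs(Q[...,1]-140)<40)&(Q[...,2]>85)
    print('red',Q[b].mean(0),Q[b].min(0),Q[b].max(0))
    b=(abs(Q[...,0])<40)&(abs(Q[...,1]-71)<45)&(Q[...,2]>43)&(Q[...,2]<56);w=b&(h[...,2]<110)
    print('cleat',np.median(Q[w],0),Q[w].min(0),Q[w].max(0))
o=bot.get_obs();print(R.from_quat(o['tool_rot'],scalar_first=True).as_matrix().round(3))
E
```

```text
top lo [-8.96625044e-03 -8.94309186e+01] -88.10761804821122 hi [3.49197641e-03 8.21263744e+01] 81.7640759666682
y ext [-197.00903849  211.79660607]
blue [ -26.80904504 -132.01504423   88.09631959] [ 17.12603182 -42.39275236 104.58644684] 137
top>160 [  -3.52923206 -103.20103546  169.13161855] [ -18.36201456 -117.70128589  160.57508297] [ 13.05344976 -49.9669576  178.82190967]
red [ -1.19432173 139.06052789 105.92084745] [-16.01779205 127.19665253  92.6775112 ] [ 11.39628511 150.91876609 121.67590839]
cleat [-5.21539844 63.6520396  49.35781028] [-24.76908182  49.23351458  43.03574524] [37.87144776 72.77077186 55.99200512]
scene lo [ 5.20398227e-03 -8.59919319e+01] -87.00393468095352 hi [1.95072098e-03 8.34264139e+01] 83.36591647941975
y ext [-195.6653502   212.66361403]Traceback (most recent call last):
  File "<stdin>", line 19, in <module>
    return umr_minimum(a, axis, None, out, keepdims, initial, where)
ValueError: zero-size array to reduction operation minimum which has no identity
```

Confirmed. The crop shows the jig rail (pale, with two pegs, crossing under the raised hold-down), the cleat, the pad, the trigger at about (322,105), the grip at about (367,95), and the red plate at about (118,150).

The jig yaw is about 0.195 rad, with its origin near (0.566, 0.010). I'm moving above the red plate with the fingers shut and aligned to the jig.

```bash
python3 -m jog '[[-3,-2.5,0,-0.03],[-6,-5,0,-0.06],[-9,-7.5,0,-0.09],[-12,-10,0,-0.12],[-15,-12.5,0,-0.15],[-18,-15,0,-0.18],[-21,-17.5,0,-0.21],[-24,-20,0,-0.24],[-27,-22.5,0,-0.27],[-30,-25,0,-0.3],[-33,-27.5,0,-0.33],[-36,-30,0,-0.36],[-39,-32.5,0,-0.39],[-42,-35,0,-0.42],[-45,-37.5,0,-0.435],[-47.5,-40,0,-0.435],[-49.4,-41.6,0,-0.435],[-49.4,-41.6,0,-0.435],[-49.4,-41.6,0,-0.435]]' 1 20; python3 - <<'E'
from h import *
from scipy.spatial.transform import Rotation as R
o=bot.get_obs();print(o['contact_force'],R.from_quat(o['tool_rot'],scalar_first=True).as_matrix().round(3))
c=cam('wrist');save(c,'w1');print(c['pose'].round(3),c['f'],c['cx'],c['cy']);np.savez('w1.npz',**c)
E
```

```text
t: 1.68
eef_pos: [0.5417, 0.1325, 0.2309]
tool_rot: [-0.0, -0.096, 0.995, -0.0]
contact_force: [0.6, 0.5, -0.8]
gripper_width: -0.002
grasp_force: 0.0
[ 0.63244313  0.54979138 -0.80311325] [[-0.982 -0.19  -0.001]
 [-0.19   0.982 -0.001]
 [ 0.001 -0.001 -1.   ]]
[[-0.19   0.945  0.267  0.474]
 [ 0.982  0.183  0.051  0.119]
 [-0.001  0.272 -0.962  0.375]
 [ 0.     0.     0.     1.   ]] 325.19226210127806 278.24947252963756 207.07299120018521
```

View pics/w1.png

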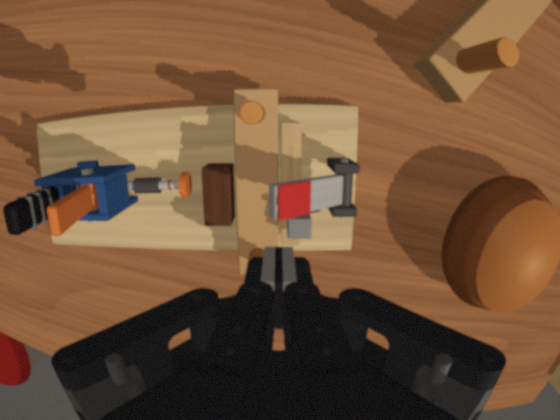

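The wrist view shows the red plate at (293,199), the cleat at (218,194), the pad at (184,184), the trigger at (73,207) and the fingertips at (278,260). I'll refine the jig frame from this view.

```bash
cat >> h.py <<'E'
def fcloud(c):
    v,u=np.mgrid[0:420,0:560]; a=u-c['cx'];b=v-c['cy'];r=np.hypot(a,b)+1e-9;t=r/c['f'];d=c['depth']
    k=np.tan(np.minimum(t,1.4))/r
    return (np.stack([a*k*d,b*k*d,d,np.ones_like(d)],-1)@c['pose'].T)[...,:3]
def J(P,O=np.array([.566,.010]),th=0.192):
    c,s=np.cos(th),np.sin(th);d=P[...,:2]-O
    return np.stack([d@[c,s],d@[-s,c],P[...,2]],-1)*1000
E
python3 - <<'E'
from h import *
c=dict(np.load('w1.npz'));P=fcloud(c);Q=J(P);h=cv2.cvtColor(c['pixels'],cv2.COLOR_RGB2HSV);H,S,V=[h[...,i] for i in range(3)]
m=(Q[...,2]>11)&(Q[...,2]<24)&(abs(Q[...,1])<230)&(abs(Q[...,0])<120)
ys=np.arange(-150,75,15);hi=[];lo=[]
for y in ys:
    a=Q[m&(abs(Q[...,1]-y)<8)&(abs(Q[...,0])<110)][:,0];lo.append(a.min());hi.append(a.max())
print(np.polyfit(ys,lo,1),np.polyfit(ys,hi,1),np.percentile(Q[m&(abs(Q[...,0])<70)][:,1],[.2,99.8]))
def rep(n,b,z=(0,200)):
    b=b&(Q[...,2]>z[0])&(Q[...,2]<z[1])
    q=Q[b];print(n,b.sum(),'med',np.median(q,0).round(1),'p2',np.percentile(q,2,0).round(1),'p98',np.percentile(q,98,0).round(1))
v,u=np.mgrid[0:420,0:560]
box=lambda a,b,c_,d:(u>a)&(u<b)&(v>c_)&(v<d)
rep('red',((H<4)|(H>172))&(S>170)&box(265,330,170,225))
rep('bluetop',(H>105)&(H<128)&(S>120)&box(30,140,155,225),(90,105))
rep('orange trig',(H<14)&(S>180)&(V>130)&box(40,110,170,240))
rep('trigtop',(H<14)&(S>180)&(V>130)&box(40,110,170,240),(160,190))
rep('pad',(H<14)&(S>180)&(V>130)&box(170,195,165,205))
rep('cleattop',box(200,240,160,230)&(V<110),(44,56))
rep('railtop',box(230,262,120,240),(44,56))
rep('fence',box(280,300,125,170),(44,56))
E
```

```text
[ 1.14304426e-03 -8.53527670e+01] [-2.57493839e-03  8.40219017e+01] [-196.4358503   210.10735757]
red 1006 med [ -1.4 137.1 108.1] p2 [-14.9 124.5  97.9] p98 [ 12.8 150.3 117.4]
bluetop 1187 med [-15.2 -60.8  98.3] p2 [ -23.7 -126.7   90.6] p98 [ 19.2 -43.3 100.3]
orange trig 1142 med [ -1.4 -56.9 143.2] p2 [-11.7 -67.2  86. ] p98 [  9.2 -51.1 171.9]
trigtop 368 med [ -2.  -52.7 169.5] p2 [-12.7 -58.4 160.4] p98 [  9.2 -50.8 172.4]
pad 206 med [-2.5 25.1 46.8] p2 [-13.   20.5  31.6] p98 [ 9.  26.5 51.4]
cleattop 1679 med [ 8.4 60.  51. ] p2 [-21.1  45.5  47.8] p98 [40.1 73.7 52.4]
railtop 3165 med [-8.2 92.9 51. ] p2 [-63.7  79.5  49.4] p98 [ 54.4 106.3  52.5]
fence 834 med [-39.7 135.6  49.1] p2 [-61.6 126.6  47.5] p98 [-18.4 144.7  50.4]
```

```bash
python3 -m jog '[[0,0,3,0],[0,0,6,0],[0,0,9,0],[0,0,11,0],[0,0,12,0],[0,0,13,0],[0,0,14,0],[0,0,15,0],[0,0,15.7,0],[0,0,16.2,0],[0,0,16.5,0],[0,0,16.7,0],[0,0,16.7,0],[0,0,16.7,0]]'
```

```text
t: 2.9
eef_pos: [0.5414, 0.1343, 0.065]
tool_rot: [-0.0, -0.097, 0.995, 0.0]
contact_force: [-2.3, -1.3, 7.0]
gripper_width: 0.0
grasp_force: 3.7
```

```bash
python3 -m jog '[[0,0,0.2,0],[0,0,0.3,0],[0,0,0.3,0]]'; python3 -m jog '[[0,0,-2,0],[0,0,-5,0],[0,0,-8,0],[0,0,-11,0],[0,0,-12,0],[0,0,-12,0],[0,0,-12,0]]'; python3 - <<'E'
from h import *
c=cam('wrist');np.savez('w2.npz',**c);Q=J(fcloud(c));h=cv2.cvtColor(c['pixels'],cv2.COLOR_RGB2HSV)
b=((h[...,0]<4)|(h[...,0]>172))&(h[...,1]>170)&(abs(Q[...,0])<40)&(abs(Q[...,1]-130)<40)&(Q[...,2]>40)
print(b.sum(),np.median(Q[b],0),np.percentile(Q[b],[2,98],0))
E
```

```text
t: 3.15
eef_pos: [0.5417, 0.1344, 0.0646]
tool_rot: [0.0, -0.097, 0.995, 0.001]
contact_force: [-10.1, -3.2, 33.0]
gripper_width: -0.001
grasp_force: 16.5
t: 3.73
eef_pos: [0.5412, 0.1346, 0.1812]
tool_rot: [0.0, -0.098, 0.995, 0.0]
contact_force: [0.0, 0.4, 0.1]
gripper_width: -0.003
grasp_force: 0.0
1389 [ -1.57334955 119.37515846  67.20791663] [[-14.90320166 102.87873438  65.76585588]
 [ 12.66103236 135.69668438  68.47748   ]]
```

Hold-down stayed shut: the plate is level at z=67. Now moving to the front of the trigger.

```bash
python3 -m jog '[[0,-3.5,0,0],[0,-7,0,0],[0,-10.5,0,0],[0,-13,0,0],[0.1,-14.2,0,0],[0.1,-14.2,1.5,0],[0.1,-14.2,3,0],[0.1,-14.2,3.4,0],[0.1,-14.2,3.4,0],[0.1,-14.2,3.4,0]]'; cat >> h.py <<'E'
def look(n):
    c=cam('wrist');np.savez(n+'.npz',**c);Q=J(fcloud(c));h=cv2.cvtColor(c['pixels'],cv2.COLOR_RGB2HSV);H,S,V=[h[...,i] for i in range(3)]
    o=bot.get_obs();print('t',o['t'],'F',o['contact_force'].round(1),'tcp',J(o['eef_pos']).round(1))
    def rep(n,b):
        q=Q[b];print(n,b.sum(),*( [np.percentile(q,p,0).round(1) for p in(3,50,97)] if len(q) else []))
    z=Q[...,2];x=Q[...,0];y=Q[...,1]
    rep('pad',(H<14)&(S>170)&(V>110)&(z>28)&(z<56)&(y>5)&(y<60)&(abs(x)<20))
    rep('sleeve',(V<90)&(S<90)&(z>30)&(z<50)&(y>-45)&(y<45)&(abs(x)<12))
    rep('cleat',(V<115)&(S>60)&(H<20)&(z>44)&(z<56)&(y>40)&(y<90)&(abs(x)<45))
    rep('trig',(H<14)&(S>170)&(z>110)&(y<-20))
    return c,Q
E
python3 - <<'E'
from h import *
c,Q=look('w3');save(c,'w3')
E
```

```text
t: 4.62
eef_pos: [0.5675, -0.0044, 0.1467]
tool_rot: [-0.001, -0.098, 0.995, 0.0]
contact_force: [-0.5, -0.5, 0.1]
gripper_width: -0.001
grasp_force: 0.0
t 4.6667 F [-0.2  0.5  1.3] tcp [ -0.8 -14.7 147.3]
pad 314 [-13.8  17.8  38.6] [-4.4 21.2 48.6] [ 9.6 24.8 51.6]
sleeve 719 [ -9.1 -36.7  38.8] [ -3.5 -23.4  44.9] [  4.8 -10.1  46.8]
cleat 3067 [-21.8  43.8  45.2] [ 6.7 58.7 50.8] [39.3 79.2 52.1]
trig 1655 [-13.9 -67.3 115.6] [-11.6 -57.1 163.1] [  1.5 -51.2 172.2]
```

View pics/w3.png

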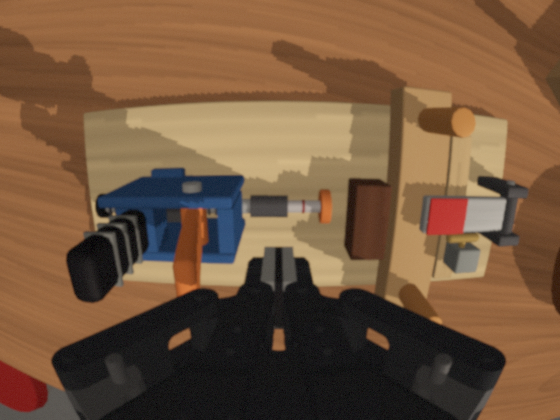

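The wrist camera now sees the pad at (326,205), the ring at about (304,206), the sleeve mouth at about (288,206) and the trigger at (190,250). The first squeeze can't reach the cleat: it moves the rod at most 18 mm and the gap is about 20 mm.

```bash
python3 -m jog '[[0,-1,0,0],[0,-2,0,0],[0,-2.5,0,0],[0,-3,0,0],[0,-3.5,0,0],[0,-4,0,0],[0,-4.5,0,0],[0,-5,0,0],[0,-5.5,0,0],[0,-5.5,0,0]]'; python3 -c "
from h import *
look('w4')"
```

```text
t: 5.5
eef_pos: [0.5788, -0.0597, 0.147]
tool_rot: [0.0, -0.097, 0.995, 0.0]
contact_force: [1.2, 4.7, -1.0]
gripper_width: -0.002
grasp_force: 2.0
t 5.55 F [ 1.6  4.5 -0.1] tcp [ -0.7 -70.5 147. ]
pad 333 [-13.7  32.1  39.2] [-3.1 35.8 48.1] [10.7 44.1 51.1]
sleeve 712 [ -9.2 -23.6  38.1] [-3.4 -9.8 44.6] [ 5.1  4.4 46.6]
cleat 2736 [-26.3  43.8  44.7] [ 6.8 58.8 50.7] [39.4 79.3 52. ]
trig 2061 [-13.9 -95.5 113.5] [-10.9 -87.1 160. ] [  1.1 -75.4 172.2]
```

```bash
python3 -m jog '[[0,1.5,0,0],[0,3,0,0],[0,4.3,0,0],[0,4.3,0,0],[0,4.3,0,0],[0,3,0,0],[0,2.4,0,0],[0,1.9,0,0],[0,1.5,0,0],[0,1.1,0,0],[0,0.8,0,0],[0,0.5,0,0],[0,0.3,0,0],[0,0.2,0,0],[0,0.2,0,0]]'; python3 -c "
from h import *
look('w5')"
```

```text
t: 6.8
eef_pos: [0.5782, -0.057, 0.1471]
tool_rot: [-0.0, -0.098, 0.995, 0.0]
contact_force: [-1.3, 4.8, 1.2]
gripper_width: 0.001
grasp_force: 2.5
t 6.85 F [-0.2  5.1  1.9] tcp [ -0.8 -68.1 147.1]
pad 317 [-13.7  40.9  39.7] [-3.4 44.3 48.7] [ 9.7 49.2 51.4]
sleeve 693 [ -9.1 -13.   38.5] [-3.2  0.6 44.5] [ 5.  14.9 46.6]
cleat 2426 [-27.3  48.7  45.5] [ 7.2 62.6 50.8] [39.4 78.9 52.1]
trig 1970 [-14.  -92.3 113.5] [-11.  -84.5 160.4] [  0.8 -74.4 173.1]
```

```bash
python3 -m jog '[[0,-0.2,0,0],[0,-0.4,0,0],[0,-0.5,0,0],[0,-0.5,0,0]]'; python3 -c "
from h import *
look('w6')"
```

```text
t: 7.18
eef_pos: [0.5789, -0.0613, 0.1467]
tool_rot: [-0.0, -0.098, 0.995, 0.0]
contact_force: [0.0, 6.4, -1.8]
gripper_width: -0.001
grasp_force: 2.6
t 7.2333 F [-0.2  6.7 -1.4] tcp [ -0.9 -72.4 146.7]
pad 309 [-13.8  42.5  39.2] [-3.5 46.3 48.8] [10.  51.4 51.4]
sleeve 703 [ -9.2 -11.2  38.5] [-3.2  2.7 44.5] [ 5.5 17.  46.7]
cleat 2401 [-27.1  50.6  45.2] [ 7.2 64.3 50.8] [39.4 80.9 52.2]
trig 2130 [-14.  -97.8 113.2] [-10.9 -88.8 159.6] [  1.1 -75.8 172. ]
```

```bash
python3 -m jog '[[0,1.5,0,0],[0,3,0,0],[0,4.4,0,0],[0,4.4,0,0],[0,4.4,0,0],[0,3.2,0,0],[0,2.8,0,0],[0,2.4,0,0],[0,2,0,0],[0,1.7,0,0],[0,1.5,0,0],[0,1.4,0,0],[0,1.4,0,0]]'; python3 -c "
from h import *
look('w7')"
```

```text
t: 8.32
eef_pos: [0.5768, -0.0483, 0.1478]
tool_rot: [0.0, -0.097, 0.995, 0.001]
contact_force: [-2.3, 7.1, 6.0]
gripper_width: -0.002
grasp_force: 3.9
t 8.3667 F [-2.   7.6  6.1] tcp [ -0.5 -59.2 147.8]
pad 318 [-13.7  44.1  40. ] [-3.3 47.4 48.5] [ 9.8 52.3 51.2]
sleeve 697 [-9.1 -1.  38.9] [-3.3 12.8 44.7] [ 5.9 27.  46.8]
cleat 2474 [-27.2  52.1  45.2] [ 7.  65.8 50.8] [39.1 82.1 52.1]
trig 1793 [-14.  -82.5 114. ] [-11.6 -76.5 162. ] [  1.8 -70.7 173.9]
```

The spring is squeezed about 10.5 mm: since the free state the sleeve has moved about 36.7 mm and the pad about 26.2 mm. I'll push 3 mm more on the trigger.

```bash
python3 -m jog '[[0,-0.1,0,0],[0,-0.2,0,0],[0,-0.3,0,0],[0,-0.3,0,0],[0,-0.3,0,0],[0,-0.3,0,0],[0,-0.3,0,0],[0,-0.3,0,0]]'; python3 -c "
from h import *
c,Q=look('w8')
a=cv2.resize(c['pixels'][165:285,200:500,::-1],(800,320),interpolation=3);cv2.imwrite('pics/w8.png',a)"
```

```text
t: 9.03
eef_pos: [0.5773, -0.0508, 0.1478]
tool_rot: [0.0, -0.097, 0.995, 0.001]
contact_force: [-2.5, 8.4, 5.0]
gripper_width: -0.001
grasp_force: 4.3
t 9.0833 F [-2.4  8.2  5.8] tcp [ -0.5 -61.7 147.8]
pad 319 [-13.7  43.9  39.3] [-3.6 47.3 48.8] [ 9.5 52.3 51.3]
sleeve 702 [-9.2 -0.2 38.9] [-3.2 13.7 44.7] [ 5.6 28.3 46.8]
cleat 2460 [-27.9  51.9  45.4] [ 7.2 65.8 50.8] [39.5 82.1 52.1]
trig 1857 [-14.  -85.2 113.9] [-11.5 -78.7 161.2] [  1.7 -71.7 173.9]
```

View pics/w8.png

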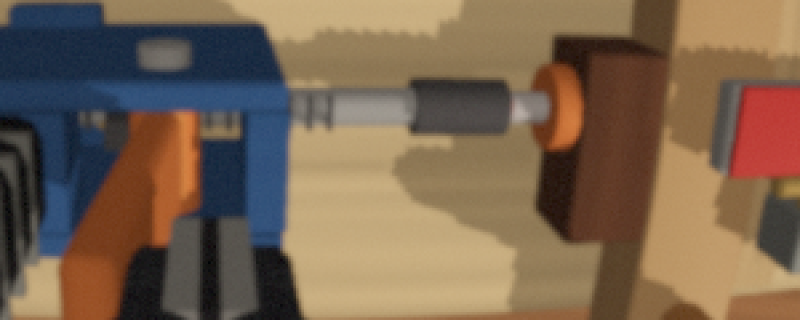

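The pad sits flat on the cleat at (558,108), the red ring is at the sleeve mouth at about (512,105), and the fingers hold the trigger. Compression is about 11.6 mm, and the cleat stayed at y≈66 under the extra push, so it is seated. Handing in.

```bash
python3 -c "
from h import *
print(bot.hand_in())"
```

```text
the job is handed in; nothing more can be done
None
```

I shut and latched the hold-down, pumped the clamp until the cleat stopped moving at jig y≈66 mm, and handed the job in at about 9 s still holding the trigger, with the pad spring squeezed about 11.6 mm by camera; the hand-in gave no verdict, and the rail's fit to the fence was inferred, not measured.

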